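# Open the filter bay of a bench smoke extractor

## Robot

A 7-joint arm with a two-finger parallel gripper is mounted at the origin on the work surface. World frame = base frame: x ahead of the robot, y to its left, z up, the work surface at z = 0. Lengths are in m, angles in rad, forces in N, time in s.
With the tool pointing down it reaches from about 0.4 to 0.875 m from the base axis. Payload 19.3 kg.
Tool frame: the origin (TCP) lies between the finger pads; the fingertips stand 19 mm ahead of it and the grasp point (between the pads) is the TCP; z points along the fingers, y is the direction in which the jaws open and shut (so a half turn about z gives the same grasp; the last joint's range is limited). The gripper opens to 85 mm and grips with 20 to 120 N. Pads are 22 mm wide; open, the fingers measure 114 mm over their backs; the gripper's body (76 mm by 85 mm) begins 54 mm behind the grasp point. The pads swing forward as they close: fully open they stand 13 mm farther back than shut.
Start: joints at [-1.394, 0.521, -0.036, 1.599, 0.021, 1.021, -0.113], TCP at [0.153, 0.606, 0.25] pointing down, gripper open.
Joint ranges: [-2.91, 2.91], [-0.3, 2.13], [-1.5, 1.42], [0.17, 2.43], [-1.26, 4.41], [0.16, 1.93], [-2.52, 2.52]. Speed limits (rad/s): [1.89, 1.89, 2.39, 2.39, 3.01, 3.01, 3.01].

## Interface

Orientations are given as [roll, pitch, yaw] about the fixed x, y, z axes, in that order (R = Rz(yaw) Ry(pitch) Rx(roll)).
In Python, from workcell import status, imaging, bot gives the robot as it stands.
- The arm moves only by the shell command python3 -m handwheel 'ROWS' [FORCE]. ROWS is JSON, a list of rows, each an object with "offset": the shift along the tool's x, y, z in mm, a list of three; "rot": the turn, a rotation vector about the tool's x, y, z in degrees, a list of three; "claw": the opening, from -1 (shut) to 1 (fully open). A call has 1 to 12 rows; each row shifts and turns the commanded pose from where the row before left it, along the tool's axes as they then stand; what a row does not reach is not made up. A row lasts 1/10 s, in which the tool goes at most 50 mm and 8.59 degrees, less where a joint would pass 70% of its speed; a pose out of reach is approached as far as the arm can. A call is refused whole if a number of a shift passes 50 or a number of a turn 8.59, either way. A call with a gripper value outside its range is refused whole. The fingers move at their own pace and stop on an object; FORCE is the grip in N (left out, the last holds). Time passes only in rows, so rows that do not move let the fingers close. It gives the time, the measured TCP pose, the force and the opening at its end, in the units of the state.
- status.observe(): the state, without advancing time (a new reading comes with each control period).
- imaging.grab_frame(name): name is "side" or "top" or "wrist"; returns a dict with "color" (400x640x3 uint8, red, green, blue), "range_z" (400x640 float32, m along the optical axis (not along the pixel's ray), 0 where there is no reading), "fx", "fy", "cx", "cy" (pixels), "distortion" ([k1, k2, p1, p2, k3] as OpenCV has them; the pictures are not rectified), "camera_from_world" (4x4, takes a point from world to camera coordinates). Camera axes: x right, y down, z forward; pixel columns grow to the right and rows downward; lengths in m; the calibration is good to about 2 mm. A picture is of the moment at which its call begins.
- bot.job_done(): hands the job in, once; it reports no verdict.
Trained networks look in the newest picture that a camera, given by its name, has taken for a name from the list of things; names that differ only in an ending like _2 or _b are one class to them, and where a whole thing is asked for, a point or a joint stands for the part that bears it (a point fixed in the world has none). Each returns a list of dicts, best first, with "conf" (0 to 1); they miss things now and then, are a little off and sometimes report something else, mostly with a low value. They report only what shows in the picture. A call takes as long as a camera call. They do not tell look-alikes from the thing itself.
- imaging.regions_of(thing, camera): "region" (400x640 bool, what is visible of it) and "box" ([centre column, centre row, width, height] in pixels, round what is visible of it).
- imaging.mark_of(thing, camera): "uv" ([column, row] in pixels: a listed point, or the origin of a listed thing).
The state is a dict: "clock": time; "qpos": joint angles; "qd": joint speeds; "joint_efforts": joint torques, N m; "position": TCP position; "tool_rot": TCP orientation; "force": force on the tool from outside, world axes, zero at the start; "moment": the same for the moment, N m; "grip_width": finger opening in m.
Only numpy, scipy, OpenCV 4.12 (cv2) and the standard library are available. Lean on these libraries where they do the work, as an engineer would, in place of code of your own. Each camera call takes 0.05 s, during which the arm holds its last target.

## Task

Open the smoke extractor's filter bay for a filter change: press the orange snap tab's broad ridged pad down until the dark lid jumps free, then push the lid by its raised light grey ledge along the deck, away from the filter, until the filter opening is completely uncovered. Only press and push: the lid is not to be lifted off or tipped, but left lying flat between the side rails in front of the fan housing, and the things lying on and around the extractor stay where they are.

Things in the scene. Friction and masses are not known exactly. Their poses are not given: they have to be found in the camera images.
- extractor: Bench smoke extractor, fixed: light grey box, 170 mm wide (its x, -85 to 85), 400 mm long (its y, -160 to 240), turned up to 0.45 rad either way. Origin on the bench surface, z up. The lid rides along its +y on two runners, tops at z 76 mm; the deck between them is at z 70. Side rails (beyond x +-66) are 84 mm high, a rear stop behind the closed lid (y -160 to -142) 82 mm.
- bay (a point): Centre of the filter opening, at lid height: extractor x 0, y -80 mm, z 76 mm. Opening 96 x 96 mm (y -128 to -32) with a white pleated filter, covered by the closed lid. Along y -142 to -30 the side rails carry lips up to z 88 mm that reach in to x +-60 mm, so the closed lid cannot be lifted.
- lid_stop (a point): Middle of the fan housing's face that stops the lid at the end of its way: extractor x 0, y 123 mm, z 80 mm, facing -y. The fan housing (y 123 to 240, full width) is 128 mm high, with a rimmed tray on top that holds a small brass brush.
- tab (a joint): Orange snap tab, travel straight down in m: 0 = up (lid locked in place), 0.0085 = fully pressed; past 0.006 the lid is freed. Takes up to about 5 N to press down; against its lower stop the force rises at once. When freed, a spring kicks the lid about 10 to 15 mm along +y over the tab's nose and the tab then stays down under the lid. If let up before the lid has jumped, it locks again.
- tab_pad (a point): Centre of the top of the tab's broad ridged pad, the place to press: 40 mm (extractor's x) by 36 mm (y), at extractor x 0, y 28 mm, z 82 mm when up, 73.5 mm fully pressed; moves with the tab. A nose 16 mm wide joins it to the lid's edge at y -20: press the pad, not the nose, so that the lid has room to jump.
- lid_centre (a point): Centre of the dark grey lid's plate (half-way up): 129 mm (x) by 120 mm (y) by 5 mm thick, about 0.3 kg, loose, axes parallel to the extractor's. Closed: extractor y -79 mm, z 78.5 mm. Against the fan housing: y +63 mm. The filter opening is wholly uncovered once y is above +28 mm.
- lid_ledge (a point): Middle of the lid's push face: upright, light grey, 90 mm wide (x), 18 mm high (z 81 to 99 mm), facing the extractor's -y. It lies 35 mm from the lid's centre towards -y, at z 90 mm. 25 mm of flat lid lies behind it; on the other side the ledge slopes down. Pushing the freed lid takes under 5 N.
- spare_filter: Bystander: new filter in a blue frame, 104 x 96 x 16 mm, lying on the bench beside the extractor. Origin at the centre of its underside.
- tip_brush: Bystander: small brush with brass bristles, 110 mm long, 19 mm high, in the tray on the fan housing. Origin under its middle.
- plaque: Bystander: pine board with a burnt leaf ornament, 70 x 170 x 18 mm, lying beside the extractor. Origin at the centre of its underside.
- sanding_block: Bystander: cork sanding block, 55 x 100 x 32 mm, on the bench beside the extractor. Origin at the centre of its underside.
- nib_tin: Bystander: flat round tin for burning-pen nibs, 60 mm wide, 24 mm high, on the bench beside the extractor. Origin under its centre.
Things that resemble listed ones, but are neither listed nor needed, are in the scene too. What is shaped like the part that bears lid_centre but green or purple is not meant.

How it is judged:
By the outcome, as a careful person would: the job done as asked, in the order asked, and still so for the second after the job is handed in, with the robot touching nothing.
It also fails if it takes over 42 s, if anything falls off the work surface, if the arm or the gripper's body presses on something with over 40 N, if the wrist force passes 120 N, or if a joint passes its speed limit or range.

## Working session

There is one attempt and no reset: what is moved stays moved. The work goes in short steps, Python scripts to look and compute and a shell command to move; the robot and the scene stay as the last step left them, time stands still between calls to the robot, and variables do not carry over. Pictures are saved under pics/ and viewed, and the job is handed in when it is done.

```bash
ls; mkdir -p pics
cat > h.py <<'E'
import numpy as np, cv2
from workcell import status, imaging, bot
def save(f,n): cv2.imwrite('pics/'+n+'.png', f['color'][:,:,::-1])
def und(f,u,v):
    K=np.array([[f['fx'],0,f['cx']],[0,f['fy'],f['cy']],[0,0,1]])
    return cv2.undistortPoints(np.array([[[u,v]]],float),K,np.array(f['distortion'],float))[0,0]
def world(f,u,v,z=None):
    n=und(f,u,v); T=np.linalg.inv(f['camera_from_world'])
    ray=np.array([n[0],n[1],1.])
    if z is None:
        u0,v0=int(round(u)),int(round(v)); p=f['range_z'][max(0,v0-1):v0+2,max(0,u0-1):u0+2]; p=p[p>0]
        d=np.median(p) if len(p) else np.nan
    else:
        d=(z-T[2,3])/(T[:3,:3]@ray)[2]
    return T[:3,:3]@(ray*d)+T[:3,3]
def pix(f,P):
    K=np.array([[f['fx'],0,f['cx']],[0,f['fy'],f['cy']],[0,0,1]]); T=np.array(f['camera_from_world'])
    return cv2.projectPoints(np.array(P,float).reshape(-1,1,3),cv2.Rodrigues(T[:3,:3])[0],T[:3,3],K,np.array(f['distortion'],float))[0][:,0]
E
python3 - <<'E'
from h import *
print(status.observe())
for c in ['side','top','wrist']:
    f=imaging.grab_frame(c); save(f,c+'0')
    for t in ['tab_pad','lid_ledge','lid_centre','lid_stop','bay','extractor','spare_filter','tip_brush','plaque','sanding_block','nib_tin']:
        for m in imaging.mark_of(t,c)[:3]:
            print(c,t,round(m['conf'],2),np.round(m['uv']),world(f,*m['uv']).round(3))
E
```

```text
pics
{'clock': 0.0, 'qpos': array([-1.39423934,  0.52200645, -0.03635037,  1.60001849,  0.02123856,
        1.02107167, -0.11276668]), 'qd': array([-0.00082057,  0.00106535,  0.00074853,  0.00039595,  0.00143011,
       -0.00124814,  0.00174746]), 'joint_efforts': array([ 1.03193397e-03, -9.27142024e+01,  1.98038064e+00, -3.69919574e+01,
        1.79157243e-02,  8.51655233e-03,  1.45423130e-06]), 'position': array([0.1526171 , 0.60575549, 0.24972642]), 'tool_rot': array([-3.14047938e+00,  1.00540468e-04,  2.89489934e+00]), 'force': array([0.62360715, 0.21436057, 0.53018692]), 'moment': array([-0.03274849,  0.00530796, -0.0274812 ]), 'grip_width': 0.08504960293784992}
side tab_pad 0.5 [293. 212.] [ 0.578 -0.001  0.082]
side lid_ledge 0.89 [274. 162.] [ 0.699 -0.337  0.022]
side lid_ledge 0.82 [404. 177.] [ 0.29  -0.282  0.023]
side lid_ledge 0.63 [316. 178.] [ 0.542 -0.161  0.08 ]
side lid_centre 0.66 [403. 186.] [ 0.293 -0.255  0.006]
side lid_centre 0.61 [310. 191.] [ 0.548 -0.097  0.082]
side lid_centre 0.6 [268. 164.] [ 0.718 -0.325  0.02 ]
side lid_stop 0.91 [268. 234.] [0.604 0.
[... 792 characters left out ...]
.607 0.09  0.07 ]
top lid_stop 0.6 [262. 227.] [0.476 0.136 0.03 ]
top lid_stop 0.25 [323. 193.] [ 0.559 -0.03   0.068]
top extractor 0.61 [322. 190.] [ 0.564 -0.026  0.083]
top spare_filter 0.81 [328. 257.] [ 0.395 -0.037  0.013]
top spare_filter 0.38 [348. 147.] [ 0.691 -0.099  0.018]
top tip_brush 0.74 [312. 184.] [ 0.579 -0.002  0.083]
top tip_brush 0.6 [254. 169.] [0.613 0.139 0.13 ]
top tip_brush 0.56 [364. 203.] [ 0.527 -0.132  0.082]
top plaque 0.93 [352. 145.] [ 0.696 -0.111  0.017]
top plaque 0.32 [306. 131.] [0.738 0.015 0.024]
top sanding_block 0.79 [264. 231.] [0.467 0.128 0.031]
top nib_tin 0.63 [309. 131.] [0.736 0.005 0.024]
top nib_tin 0.34 [351. 196.] [ 0.546 -0.101  0.081]
```

View pics/top0.png

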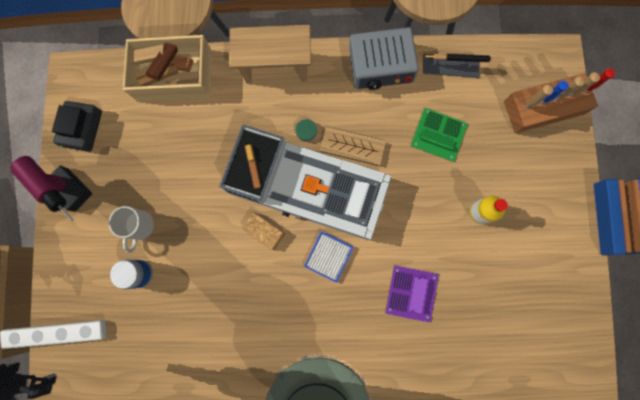

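View pics/side0.png

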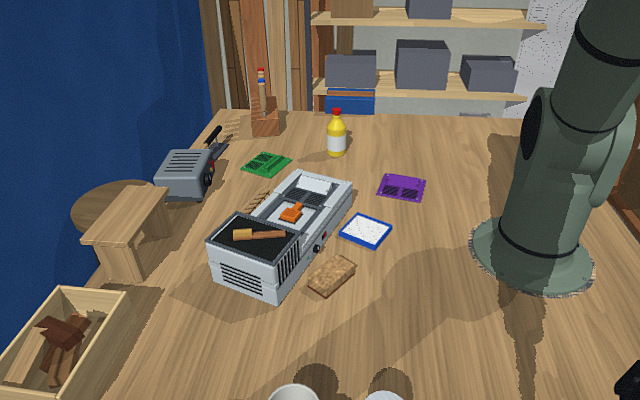

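The top view shows the extractor in the middle: fan housing at about (250,160), orange pad at (315,185), ledge at (357,197) and rear end at about (380,215). The look-alike lids are green at (440,135) and purple at (412,292), both on the bench. I want the dark lid in the extractor. Next I'll fit the extractor's pose from depth.

Run:
```python
from h import *
def cloud(f):
    vv,uu=np.mgrid[0:400,0:640]; K=np.array([[f['fx'],0,f['cx']],[0,f['fy'],f['cy']],[0,0,1]])
    n=cv2.undistortPoints(np.stack([uu,vv],-1).reshape(-1,1,2).astype(float),K,np.array(f['distortion'],float))[:,0]
    d=f['range_z'].reshape(-1); P=np.c_[n*d[:,None],d]; T=np.linalg.inv(f['camera_from_world'])
    return (P@T[:3,:3].T+T[:3,3]).reshape(400,640,3)
for c in ['top','side']:
    f=imaging.grab_frame(c); W=cloud(f)
    m=(W[...,2]>0.06)&(W[...,2]<.15)&(W[...,0]>.35)&(W[...,0]<.8)&(abs(W[...,1])<.3)&(f['range_z']>0)
    nl,l,s,_=cv2.connectedComponentsWithStats(m.astype(np.uint8)); k=1+np.argmax(s[1:,4]); m=l==k
    r=cv2.minAreaRect(W[m][:,:2].astype(np.float32)*1000); print(c,m.sum(),r)
    b=cv2.boxPoints(r); print(b.round())
    h=m&(W[...,2]>.115); print('housing',W[h][:,:2].mean(0))
    col=cv2.cvtColor(f['color'],cv2.COLOR_RGB2HSV)
    o=m&(col[...,0]<16)&(col[...,1]>190)&(W[...,2]>.076)&(W[...,2]<.09)
    print('orange',o.sum(),W[o].mean(0), cv2.minAreaRect(W[o][:,:2].astype(np.float32)*1000))
    w=300 
    u0=200 if c=='top' else 190; v0=110 if c=='top' else 150
    cv2.imwrite(f'pics/{c}crop.png',cv2.resize(f['color'][v0:v0+150,u0:u0+200,::-1],None,fx=4,fy=4,interpolation=cv2.INTER_CUBIC))
```

```text
top 10746 ((583.2598876953125, 11.325714111328125), (401.4628601074219, 172.1573944091797), 70.08773040771484)
[[ 434. -148.]
 [ 596. -207.]
 [ 733.  171.]
 [ 571.  229.]]
housing [0.63110397 0.14463361]
orange 261 [ 0.57686945 -0.00483148  0.08165608] ((574.3914184570312, -10.934764862060547), (61.107723236083984, 39.20787811279297), 71.1253890991211)
side 9281 ((587.107421875, 13.373489379882812), (405.7641296386719, 174.4553680419922), 69.8421630859375)
[[ 435. -147.]
 [ 599. -207.]
 [ 739.  174.]
 [ 575.  234.]]
housing [0.63351956 0.15424875]
orange 227 [ 0.58056682 -0.0013256   0.081567  ] ((577.9887084960938, -10.585006713867188), (66.3614501953125, 40.88371658325195), 69.0073471069336)
```

View pics/topcrop.png

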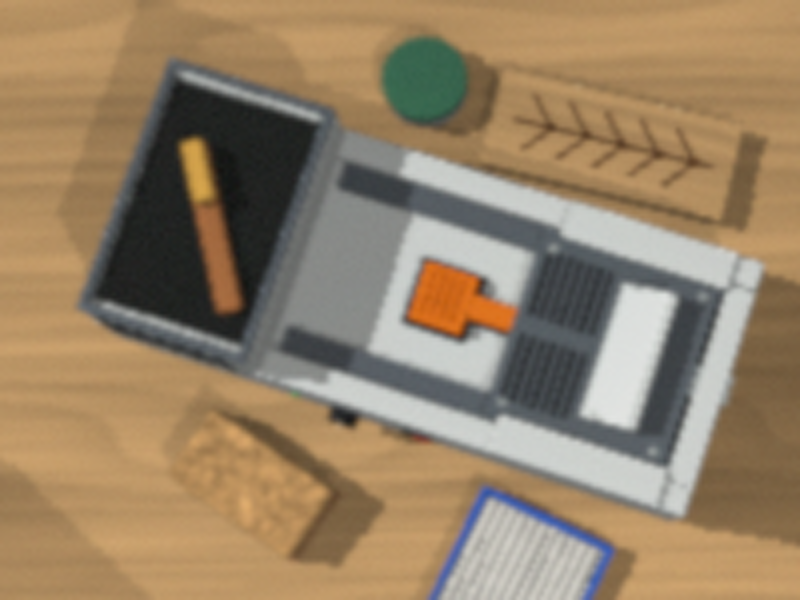

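```bash
python3 -m handwheel '[{"offset":[0,0,0],"rot":[0,0,5.8],"claw":-1},{"offset":[-30,-21,0],"rot":[0,0,0],"claw":-1},{"offset":[-30,-21,0],"rot":[0,0,0],"claw":-1},{"offset":[-30,-21,0],"rot":[0,0,0],"claw":-1},{"offset":[-30,-21,0],"rot":[0,0,0],"claw":-1},{"offset":[-30,-21,0],"rot":[0,0,0],"claw":-1},{"offset":[-30,-21,0],"rot":[0,0,0],"claw":-1},{"offset":[-30,-21,0],"rot":[0,0,0],"claw":-1},{"offset":[-30,-21,0],"rot":[0,0,0],"claw":-1},{"offset":[-30,-21,0],"rot":[0,0,0],"claw":-1},{"offset":[-30,-21,0],"rot":[0,0,0],"claw":-1}]'
```

```text
clock: 3.0
position: [0.3638, 0.3051, 0.2505]
tool_rot: [3.141, 0.0, 2.794]
force: [0.4, 0.0, 0.1]
grip_width: 0.0
```

The crop shows the orange pad with its nose at right at about (440,297), meeting the closed dark lid with its light grey ledge at about (630,355). This is the right lid, since it is neither green nor purple.

```bash
python3 -m handwheel '[{"offset":[-30.8,-21,0],"rot":[0,0,0],"claw":-1},{"offset":[-30.8,-21,0],"rot":[0,0,0],"claw":-1},{"offset":[-30.8,-21,0],"rot":[0,0,0],"claw":-1},{"offset":[-30.8,-21,0],"rot":[0,0,0],"claw":-1},{"offset":[-30.8,-21,0],"rot":[0,0,0],"claw":-1},{"offset":[-30.8,-21,0],"rot":[0,0,0],"claw":-1},{"offset":[-30.8,-21,0],"rot":[0,0,0],"claw":-1},{"offset":[-30.8,-21,0],"rot":[0,0,0],"claw":-1},{"offset":[-30.8,-21,0],"rot":[0,0,0],"claw":-1},{"offset":[-30.8,-21,0],"rot":[0,0,0],"claw":-1},{"offset":[0,0,0],"rot":[0,0,0],"claw":-1}]'
python3 - <<'E'
from h import *
s=status.observe(); print(s['position'],s['force'],s['qpos'])
f=imaging.grab_frame('wrist'); save(f,'w1')
for t in ['tab_pad','lid_ledge','lid_centre','bay']:
    for m in imaging.mark_of(t,'wrist')[:2]: print(t,m['conf'],m['uv'],world(f,*m['uv']).round(4))
O=np.array([.5713,-.0253]);yx=np.array([.341,.940]);xx=np.array([.940,-.341])
def E(x,y,z): return [*(O+x*xx+y*yx),z]
P=[E(0,.028,.082),E(0,-.114,.09),E(.02,.01,.082),E(-.02,.01,.082),E(-.02,.046,.082),E(.02,.046,.082),E(0,.03,.082)]
print(pix(f,P).round())
im=f['color'][:,:,::-1].copy()
for p in pix(f,P): cv2.circle(im,tuple(int(a) for a in p),3,(255,0,0),1)
cv2.imwrite('pics/w1o.png',im)
E
```

```text
clock: 4.1
position: [0.5827, -0.0008, 0.2502]
tool_rot: [-3.14, 0.002, 2.788]
force: [-1.1, 0.3, 0.4]
grip_width: -0.0
[ 0.58272069 -0.00082129  0.25018791] [-1.13171626  0.30148824  0.44855477] [-0.25257608  0.46182712  0.21195446  1.72514679 -0.11173857  0.96571298
  1.2189095 ]
tab_pad 0.94 [320.3, 186.8] [0.5821 0.0021 0.0808]
tab_pad 0.47 [398.2, 41.2] [0.4758 0.1272 0.031 ]
lid_ledge 0.71 [122.0, 324.6] [ 0.6913 -0.3444  0.0106]
lid_ledge 0.69 [175.8, 191.0] [ 0.5344 -0.1272  0.0981]
lid_centre 0.89 [131.1, 339.4] [ 0.5536 -0.0441  0.3058]
lid_centre 0.81 [15.4, 10.8] [ 0.2946 -0.2515  0.0041]
[[319. 186.]
 [174. 189.]
 [301. 206.]
 [300. 167.]
 [337. 166.]
 [337. 205.]
 [321. 186.]]
```

View pics/w1o.png

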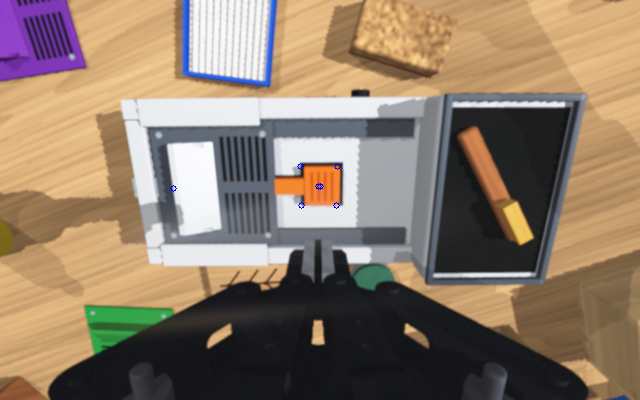

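The wrist view shows the orange pad centred at about (322,185). My model gives (319,186), so the fit is about 3 mm off along +y and I'll correct for that. The closed fingers are now above the pad, so I descend.

```bash
python3 -m handwheel '[{"offset":[1,4,30],"rot":[0,0,0],"claw":-1},{"offset":[1,0,30],"rot":[0,0,0],"claw":-1},{"offset":[0,0,30],"rot":[0,0,0],"claw":-1},{"offset":[0,0,30],"rot":[0,0,0],"claw":-1},{"offset":[0,0,18],"rot":[0,0,0],"claw":-1},{"offset":[0,0,0],"rot":[0,0,0],"claw":-1},{"offset":[0,0,0],"rot":[0,0,0],"claw":-1}]'
python3 - <<'E'
from h import *
f=imaging.grab_frame('wrist'); save(f,'w2')
E
```

```text
clock: 5.05
position: [0.5806, 0.0089, 0.113]
tool_rot: [3.141, 0.0, 2.794]
force: [-0.5, 0.3, 0.0]
grip_width: -0.0001
```

View pics/w2.png

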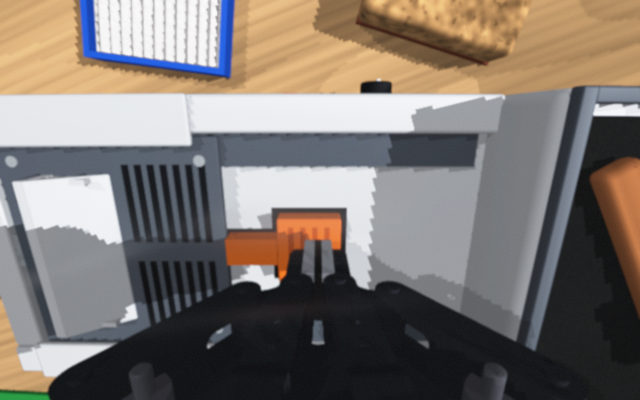

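```bash
python3 -m handwheel '[{"offset":[-3,-4,0],"rot":[0,0,0],"claw":-1},{"offset":[0,0,4],"rot":[0,0,0],"claw":-1},{"offset":[0,0,4],"rot":[0,0,0],"claw":-1},{"offset":[0,0,2],"rot":[0,0,0],"claw":-1},{"offset":[0,0,2],"rot":[0,0,0],"claw":-1},{"offset":[0,0,0],"rot":[0,0,0],"claw":-1},{"offset":[0,0,0],"rot":[0,0,0],"claw":-1}]'
```

```text
clock: 5.8
position: [0.5819, 0.0036, 0.1003]
tool_rot: [-3.142, -0.0, 2.794]
force: [0.2, 0.2, -0.1]
grip_width: 0.0002
```

```bash
python3 -m handwheel '[{"offset":[0,0,1.5],"rot":[0,0,0],"claw":-1},{"offset":[0,0,1.5],"rot":[0,0,0],"claw":-1},{"offset":[0,0,1.5],"rot":[0,0,0],"claw":-1},{"offset":[0,0,0],"rot":[0,0,0],"claw":-1}]'
```

```text
clock: 6.2
position: [0.5819, 0.0035, 0.0956]
tool_rot: [-3.142, -0.0, 2.794]
force: [-0.4, -0.8, -0.1]
grip_width: -0.0
```

```bash
python3 -m handwheel '[{"offset":[0,0,1],"rot":[0,0,0],"claw":-1},{"offset":[0,0,1],"rot":[0,0,0],"claw":-1},{"offset":[0,0,0],"rot":[0,0,0],"claw":-1}]'
python3 - <<'E'
from h import *
for c in ['wrist','side']:
    f=imaging.grab_frame(c); save(f,c+'3')
im=f['color'][160:280,220:380,::-1]; cv2.imwrite('pics/s3c.png',cv2.resize(im,None,fx=5,fy=5,interpolation=cv2.INTER_CUBIC))
E
```

```text
clock: 6.5
position: [0.5819, 0.0035, 0.0937]
tool_rot: [-3.142, -0.0, 2.793]
force: [-0.2, -0.9, 1.5]
grip_width: -0.0006
```

View pics/wrist3.png

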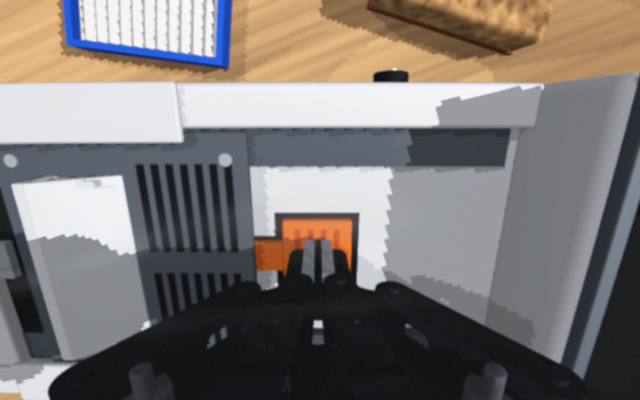

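View pics/s3c.png

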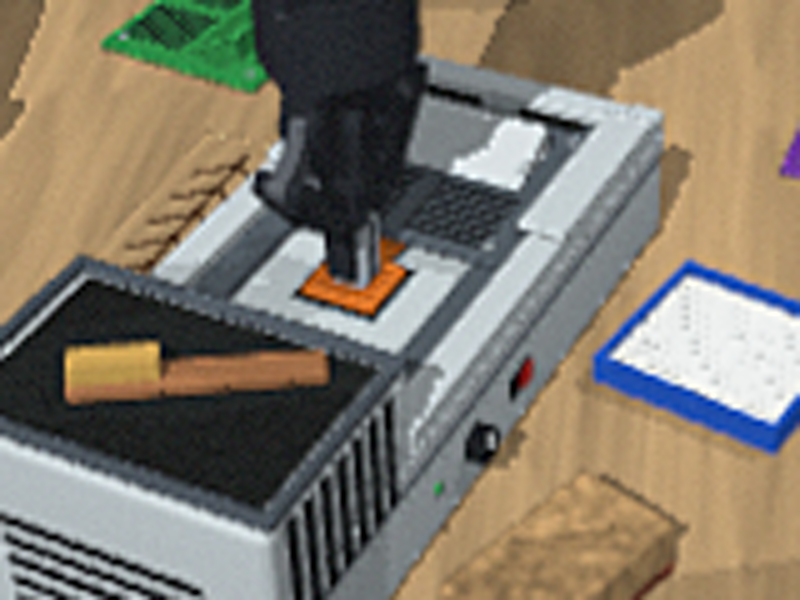

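The wrist view shows the lid edge at col ~250, close to the pad at col ~277, and a dark gap at the rear, so the lid has jumped about 15 mm. I lift straight up and move behind the ledge.

```bash
python3 -m handwheel '[{"offset":[0,0,-20],"rot":[0,0,0],"claw":-1},{"offset":[0,0,-30],"rot":[0,0,0],"claw":-1},{"offset":[0,-30,-20],"rot":[0,0,0],"claw":-1},{"offset":[0,-30,0],"rot":[0,0,0],"claw":-1},{"offset":[0,-30,0],"rot":[0,0,0],"claw":-1},{"offset":[0,-30,0],"rot":[0,0,0],"claw":-1},{"offset":[0,-30,0],"rot":[0,0,0],"claw":-1},{"offset":[0,0,0],"rot":[0,0,0],"claw":-1},{"offset":[0,0,0],"rot":[0,0,0],"claw":-1}]'
python3 - <<'E'
from h import *
O=np.array([.5723,-.0225]);yx=np.array([.341,.940]);xx=np.array([.940,-.341])
def E(x,y,z): return [*(O+x*xx+y*yx),z]
p=status.observe()['position'][:2]-O; print('tcp ext',p@xx,p@yx)
for c in ['wrist','top']:
    f=imaging.grab_frame(c); save(f,c+'4')
    for m in imaging.mark_of('lid_ledge',c)[:3]:
        w=world(f,*m['uv'],z=.09); print(c,m['conf'],m['uv'],(w[:2]-O)@xx,(w[:2]-O)@yx)
    if c=='wrist': print(pix(f,[E(0,-.1,.099),E(0,-.1,.081),E(-.045,-.1,.099),E(0,-.16,.082)]).round())
E
```

```text
clock: 7.5
position: [0.5306, -0.1378, 0.1639]
tool_rot: [3.141, -0.0, 2.792]
force: [-0.5, 0.6, -0.1]
grip_width: 0.0
tcp ext 0.0001779754640109663 -0.12261719030763112
wrist 0.71 [349.2, 221.8] 0.000867204648811542 -0.100387986531942
[[351. 225.]
 [349. 216.]
 [353. 158.]
 [266. 217.]]
top 0.97 [426.8, 293.3] -0.16916495827927044 -0.33383516497793925
top 0.82 [434.9, 142.1] 0.2018642245393688 -0.24315200756823604
```

View pics/wrist4.png

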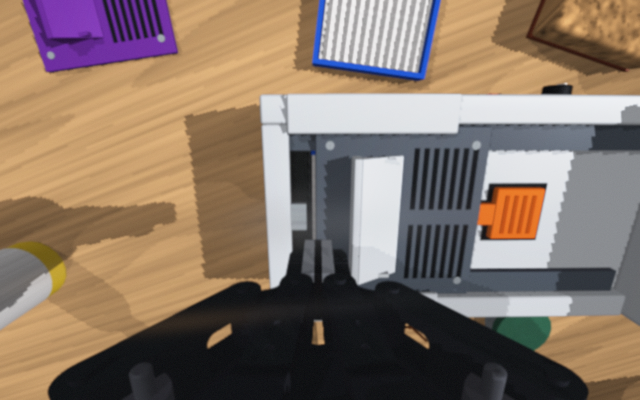

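The lid is free: the ledge face is at col ~353 (extractor y -100 mm), the tab is under the lid edge, and the finger is behind the ledge. I descend behind it.

```bash
python3 -m handwheel '[{"offset":[0,0,25],"rot":[0,0,0],"claw":-1},{"offset":[0,0,20],"rot":[0,0,0],"claw":-1},{"offset":[0,0,7],"rot":[0,0,0],"claw":-1},{"offset":[0,0,5],"rot":[0,0,0],"claw":-1},{"offset":[0,0,0],"rot":[0,0,0],"claw":-1},{"offset":[0,4,0],"rot":[0,0,0],"claw":-1},{"offset":[0,4,0],"rot":[0,0,0],"claw":-1},{"offset":[0,4,0],"rot":[0,0,0],"claw":-1},{"offset":[0,4,0],"rot":[0,0,0],"claw":-1}]'
python3 - <<'E'
from h import *
f=imaging.grab_frame('wrist'); save(f,'wrist5')
E
```

```text
clock: 8.6
position: [0.5365, -0.1223, 0.1072]
tool_rot: [-3.141, 0.001, 2.794]
force: [-0.3, -2.9, 4.2]
grip_width: 0.0004
```

View pics/wrist5.png

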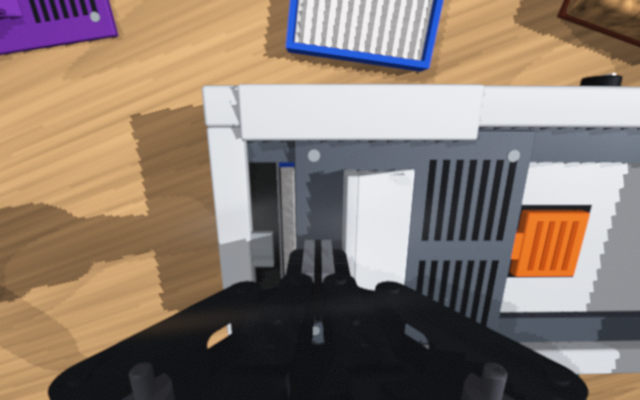

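```bash
python3 -m handwheel '[{"offset":[0,5,0],"rot":[0,0,0],"claw":-1},{"offset":[0,5,0],"rot":[0,0,0],"claw":-1},{"offset":[0,5,0],"rot":[0,0,0],"claw":-1},{"offset":[0,5,0],"rot":[0,0,0],"claw":-1}]'
python3 - <<'E'
from h import *
f=imaging.grab_frame('wrist'); save(f,'wrist6')
print(status.observe()['position'],status.observe()['force'])
E
```

```text
clock: 9.05
position: [0.5433, -0.1036, 0.1071]
tool_rot: [-3.141, 0.001, 2.793]
force: [-1.3, -4.8, 6.3]
grip_width: -0.0003
[ 0.54357774 -0.1026912   0.10699073] [ 1.16400879 -1.25516545  4.0225963 ]
```

View pics/wrist6.png

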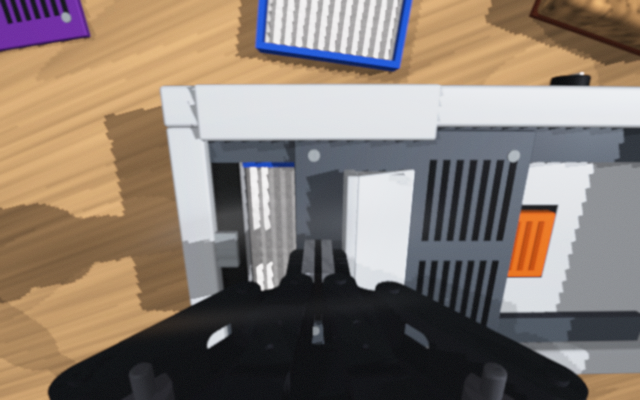

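The lid follows, but an upward force of 4 N on the tool suggests a vertical rub. I'll raise 3 mm and watch.

```bash
python3 -m handwheel '[{"offset":[0,0,-1.5],"rot":[0,0,0],"claw":-1},{"offset":[0,0,-1.5],"rot":[0,0,0],"claw":-1},{"offset":[0,0,0],"rot":[0,0,0],"claw":-1}]'; python3 -m handwheel '[{"offset":[0,4,0],"rot":[0,0,0],"claw":-1},{"offset":[0,4,0],"rot":[0,0,0],"claw":-1},{"offset":[0,4,0],"rot":[0,0,0],"claw":-1},{"offset":[0,4,0],"rot":[0,0,0],"claw":-1}]'
python3 - <<'E'
from h import *
f=imaging.grab_frame('wrist'); save(f,'wrist7')
f=imaging.grab_frame('side'); im=f['color'][160:280,240:400,::-1]; cv2.imwrite('pics/s7c.png',cv2.resize(im,None,fx=5,fy=5,interpolation=cv2.INTER_CUBIC))
print(status.observe()['position'],status.observe()['force'])
E
```

```text
clock: 9.4
position: [0.5431, -0.1035, 0.11]
tool_rot: [3.141, 0.0, 2.794]
force: [0.6, 0.2, 0.4]
grip_width: 0.0001
clock: 9.8
position: [0.5486, -0.0882, 0.1098]
tool_rot: [-3.142, -0.0, 2.794]
force: [-0.7, -0.9, 0.9]
grip_width: -0.0003
[ 0.54877054 -0.08780712  0.10977511] [-0.27503099 -0.66583042  0.06091494]
```

View pics/wrist7.png

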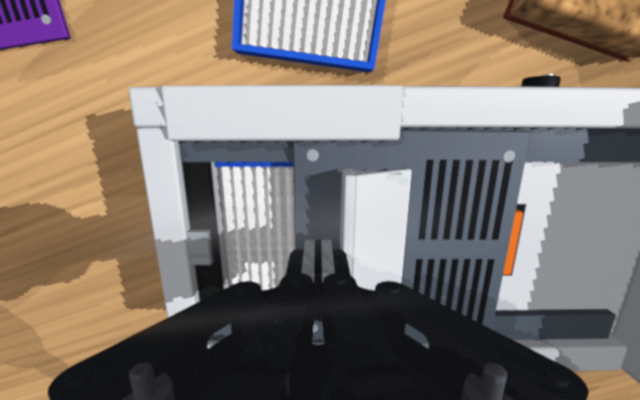

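View pics/s7c.png

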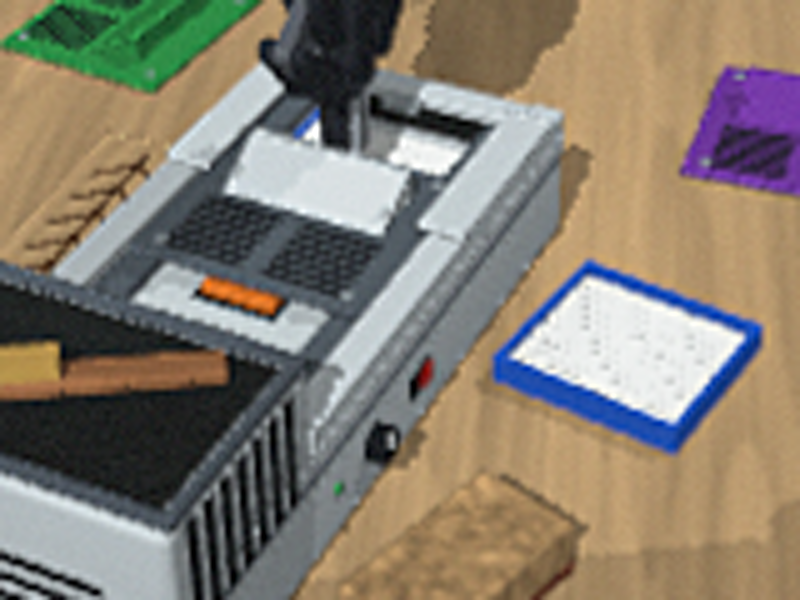

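The vertical force is gone and the lid slides flat, pushed by the ledge. I continue.

```bash
python3 -m handwheel '[{"offset":[0,5,0],"rot":[0,0,0],"claw":-1},{"offset":[0,5,0],"rot":[0,0,0],"claw":-1},{"offset":[0,5,0],"rot":[0,0,0],"claw":-1},{"offset":[0,5,0],"rot":[0,0,0],"claw":-1},{"offset":[0,5,0],"rot":[0,0,0],"claw":-1},{"offset":[0,5,0],"rot":[0,0,0],"claw":-1},{"offset":[0,5,0],"rot":[0,0,0],"claw":-1},{"offset":[0,5,0],"rot":[0,0,0],"claw":-1},{"offset":[0,5,0],"rot":[0,0,0],"claw":-1},{"offset":[0,5,0],"rot":[0,0,0],"claw":-1}]'
cat > chk.py <<'E'
from h import *
import sys
n=sys.argv[1]
O=np.array([.5723,-.0225]);yx=np.array([.341,.940]);xx=np.array([.940,-.341])
p=status.observe()['position'][:2]-O; print('tcp ext',p@xx,p@yx,status.observe()['force'])
for c in ['wrist','side']:
    f=imaging.grab_frame(c); save(f,c+n)
    for t,z in [('lid_ledge',.09),('lid_centre',.0785)]:
      for m in imaging.mark_of(t,c)[:3]:
        w=world(f,*m['uv'],z=z); print(c,t,m['conf'],m['uv'],(w[:2]-O)@xx,(w[:2]-O)@yx)
im=f['color'][160:280,240:400,::-1]; cv2.imwrite('pics/sc%s.png'%n,cv2.resize(im,None,fx=5,fy=5,interpolation=cv2.INTER_CUBIC))
E
python3 chk.py 8
```

```text
clock: 10.9
position: [0.5657, -0.0412, 0.1098]
tool_rot: [-3.142, -0.0, 2.794]
force: [-0.2, -1.2, -0.6]
grip_width: 0.0001
tcp ext 0.00015951269291616157 -0.019881740678428208 [-0.17114045 -1.23934658 -0.56919404]
wrist lid_ledge 0.87 [340.2, 254.3] -0.00077349002488329 -0.007856110675837644
wrist lid_centre 0.72 [403.5, 247.4] 0.0006430552104603267 0.028652493324873296
side lid_ledge 0.78 [297.6, 198.8] 0.009229135698996872 -0.022264424997265626
side lid_ledge 0.75 [273.1, 163.4] 0.15762501873855883 -0.14592474083720758
side lid_ledge 0.56 [401.9, 173.7] -0.19119654640541167 -0.24665818567708298
side lid_centre 0.84 [270.0, 164.4] 0.1740054853813474 -0.1535970521648656
side lid_centre 0.7 [403.1, 185.6] -0.20733059669793943 -0.2086112014333228
```

View pics/wrist8.png

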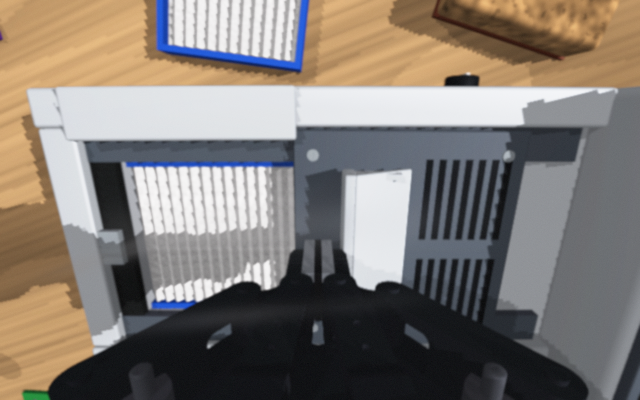

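View pics/sc8.png

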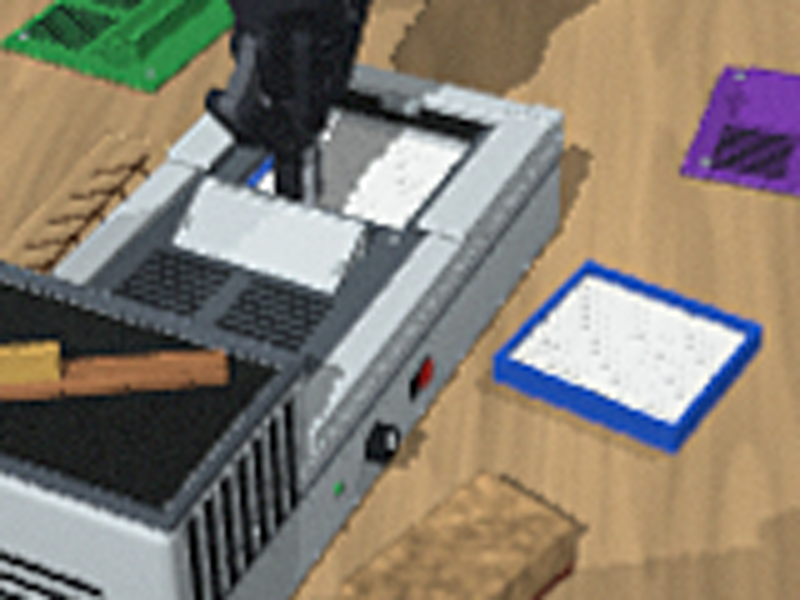

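The filter is nearly all visible and the lid centre is at about y +28 mm. I push about 22 mm more.

```bash
python3 -m handwheel '[{"offset":[0,5,0],"rot":[0,0,0],"claw":-1},{"offset":[0,5,0],"rot":[0,0,0],"claw":-1},{"offset":[0,5,0],"rot":[0,0,0],"claw":-1},{"offset":[0,4,0],"rot":[0,0,0],"claw":-1},{"offset":[0,2,0],"rot":[0,0,0],"claw":-1},{"offset":[0,1,0],"rot":[0,0,0],"claw":-1},{"offset":[0,0,0],"rot":[0,0,0],"claw":-1}]'
python3 -m handwheel '[{"offset":[0,-3,0],"rot":[0,0,0],"claw":-1},{"offset":[0,-5,0],"rot":[0,0,0],"claw":-1},{"offset":[0,-5,-10],"rot":[0,0,0],"claw":-1},{"offset":[0,0,-30],"rot":[0,0,0],"claw":-1},{"offset":[0,0,-40],"rot":[0,0,0],"claw":-1},{"offset":[0,-20,-40],"rot":[0,0,0],"claw":-1},{"offset":[0,-20,-30],"rot":[0,0,0],"claw":-1},{"offset":[0,0,0],"rot":[0,0,0],"claw":-1},{"offset":[0,0,0],"rot":[0,0,0],"claw":-1}]'
python3 chk.py 9
```

```text
clock: 11.9
position: [0.5731, -0.0208, 0.1098]
tool_rot: [3.142, -0.0, 2.794]
force: [-0.2, -0.1, 0.7]
grip_width: 0.0001
clock: 12.8
position: [0.5549, -0.0713, 0.2607]
tool_rot: [3.141, 0.001, 2.792]
force: [0.5, -0.5, -0.6]
grip_width: -0.0
tcp ext 0.00029373423898553024 -0.051758475975289625 [ 0.51249074 -0.4652906  -0.55163565]
wrist lid_ledge 0.9 [384.0, 185.1] -0.00273207300358854 0.015377634208955826
wrist lid_ledge 0.88 [51.1, 18.3] -0.15402046709878775 -0.2861989435910252
wrist lid_ledge 0.76 [177.5, 322.4] 0.161239767151187 -0.2153988735680289
wrist lid_centre 0.82 [414.7, 186.7] 0.00168580974399227 0.050406037545189554
wrist lid_centre 0.82 [88.5, 14.4] -0.15990934007820976 -0.2599198348648425
wrist lid_centre 0.6 [297.7, 35.7] -0.14091339703941194 -0.06966628227489162
side lid_ledge 0.96 [290.0, 206.0] 0.011361879724763643 0.012348748197703218
side lid_ledge 0.8 [276.4, 164.3] 0.14635860617291876 -0.14555845072459322
side lid_ledge 0.58 [402.2, 175.2] -0.1942080180807432 -0.23958812499026905
side lid_centre 0.91 [264.7, 165.8] 0.18376973163626037 -0.14036286726419023
side lid_centre 0.75 [284.9, 216.1] 0.01043704050234397 0.0400618505827292
side lid_centre 0.68 [403.9, 187.4] -0.21177259944881435 -0.20119641765125126
```

View pics/wrist9.png

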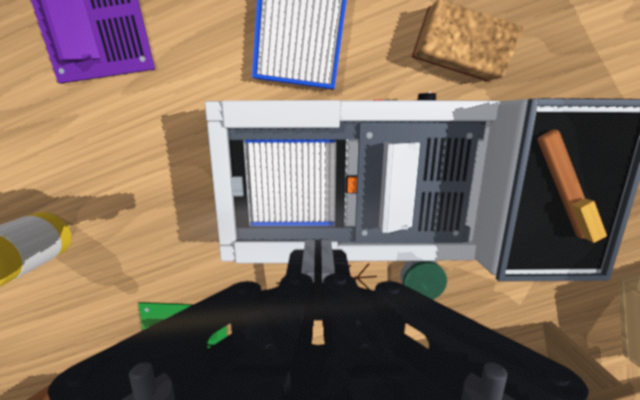

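View pics/sc9.png

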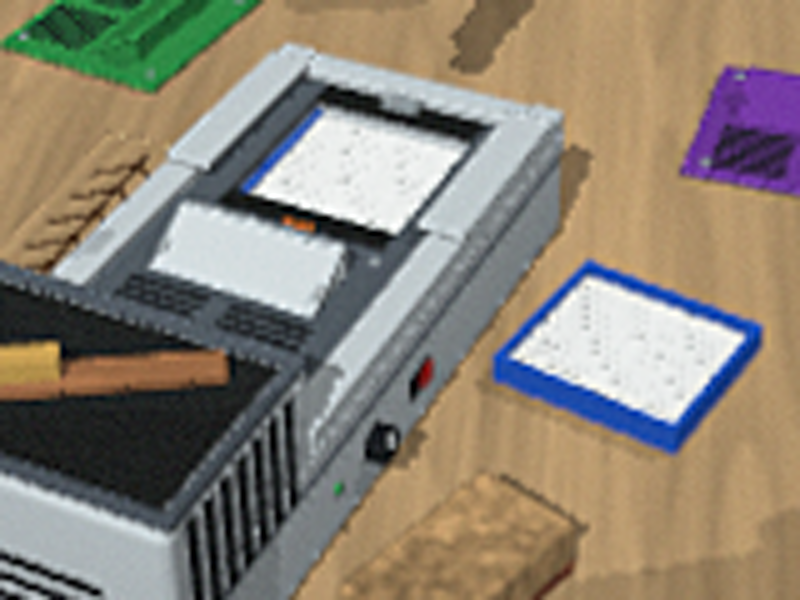

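The filter bay is fully open: the filter spans cols 245–335, the lid edge is at ~358 and the tab nose shows between them. The lid lies flat between the rails, the bystanders look unmoved and the gripper is clear.

```bash
python3 -c "
from h import *
bot.job_done(); print(status.observe()['clock'])"
```

```text
the job is handed in; nothing more can be done
the job is handed in; nothing more can be done
```

The filter bay is open and the job is handed in, at about 13 s on the clock. I pressed the orange pad down about 7 mm with the closed fingers and the lid jumped about 15 mm. I then pushed the lid by its grey ledge until the opening was clear, and withdrew upward.

- **Lid position:** the last wrist picture puts the lid centre at extractor y of about +50 mm, where more than +28 mm is needed. The side camera gave about +40 mm. The two disagree by 10 mm, but both are clear of the limit.
- **Scene:** the filter is wholly visible and the lid lies flat between the rails. By eye, the brush, tin, spare filter and cork block had not moved. The plaque was mostly hidden in that wrist picture, so I judged it from the side view.
- **Rub at the start of the push:** the tool read 4–6 N vertically, and I did not establish why. Raising the fingers 3 mm removed it, and the rest of the push read about 1 N.

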